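# Dock the specimen board in its notches and turn the keeper over it

### The arm

A 6-joint arm with a two-finger parallel gripper is mounted at the origin on a cart in front of the work surface, level with it; the furniture and walls round the work are solid. World frame = base frame: x ahead of the robot, y to its left, z up, the work surface at z = 0. Lengths are in m, angles in degrees, forces in N, time in s.
With the tool pointing down it reaches from about 0.25 to 0.725 m from the base axis. Payload 9.7 kg.
Tool frame: the origin (TCP) lies midway between the tips of the shut fingers; the grasp point (between the pads) lies 19 mm behind it (bot.pinch_z is the distance from the TCP to the grasp point, in m); z points along the fingers, y is the direction in which the jaws open and shut (so a half turn about z gives the same grasp; the last joint's range is limited). The gripper opens to 85 mm and grips with 20 to 120 N. Pads are 22 mm wide; open, the fingers measure 114 mm over their backs; the gripper's body (76 mm by 85 mm) begins 54 mm behind the grasp point. The pads swing forward as they close: fully open they stand 13 mm farther back than shut.
Start: joints at [66.005, 4.979, 10.078, 95.1, 0, 90], TCP at [0.224, 0.502, 0.231] pointing down, gripper open.
Joint ranges: [-179.16, 179.16], [-48.56, 103.87], [-65.8, 70.77], [-126.05, 130.52], [-82.76, 87.17], [-180, 180]. Speed limits (degrees/s): [127.2, 127.2, 147.25, 180, 180, 180].

### API

Orientations are given as [roll, pitch, yaw] about the fixed x, y, z axes, in that order (R = Rz(yaw) Ry(pitch) Rx(roll)).
In Python, from workcell import bot, imaging gives the robot as it stands.
- The arm moves only by the tool servo_tool, never from a script. Its argument "moves" is a list that holds one entry, the list of rows, each a list of 7 numbers: the turn, a rotation vector about the tool's x, y, z in rad, then the shift along the tool's x, y, z in cm, then the finger opening in cm, from 0 to 8.54. A call has 1 to 12 rows; each row shifts and turns the pose as measured when the row begins, along the tool's axes as they then stand; what a row does not reach is not made up. A row lasts 1/12 s, in which the tool goes at most 41.7 mm and 7.16 degrees, less where a joint would pass 70% of its speed; a pose out of reach is approached as far as the arm can. A call is refused whole if a number of a shift passes 4.17 or a number of a turn 0.125, either way. A call with a gripper value outside its range is refused whole. The fingers move at their own pace and stop on an object; "force" is the grip in N (left out, the last holds). Time passes only in rows, so rows that do not move let the fingers close. It gives the time, the measured TCP pose, the force and the opening at its end, in the units of the state.
- bot.get_obs(): the state, without advancing time (a new reading comes with each control period).
- imaging.camera(name): name is "scene" or "top" or "wrist"; returns the picture (420x560x3 uint8, blue, green, red); there is no depth.
- imaging.calibration(name): a dict with "fx", "fy", "cx", "cy" (pixels), "camera_from_world" (4x4, takes a point from world to camera coordinates). Camera axes: x right, y down, z forward; pixel columns grow to the right and rows downward; lengths in m; the calibration is good to about 2 mm. A picture is of the moment at which its call begins: read the wrist's pose just before it. calibration takes no time and is no camera call; for the wrist camera it gives the pose at the moment of the call.
- bot.job_done(): hands the job in, once; it reports no verdict.
The state is a dict: "time": time; "q": joint angles; "qd": joint speeds; "joint_efforts": joint torques, N m; "ee_pos": TCP position; "tcp_rot": TCP orientation; "wrist_force": force on the tool from outside, world axes, zero at the start; "torque": the same for the moment, N m; "opening": finger opening in m.
Only numpy, scipy, OpenCV 4.12 (cv2) and the standard library are available. Lean on these libraries where they do the work, as an engineer would, in place of code of your own. Each camera call takes 0.05 s, during which the arm holds its last target.

### The job

With your fingertips, push the specimen board (it has an upright red lip at its rear end to push against) along the runners of the docking station until you feel its four feet drop into the locating notches, then push the red knob to swing the keeper right round until it stands square across the board's edge. Lift and tip nothing: the board stays on its runners and the three test bars stay lying in their nests. Leave the things around the station where they are.

Things in the scene. Friction and masses are not known exactly. Their poses are not given: they have to be found in the camera images.
- dock: Fixed docking station: grey ground plate 345 x 222 x 8 mm on the worktop, two runners with white tops between dark steel guide walls (tops 31 above the worktop), keeper on the side away from the robot. Origin on the worktop under the middle of the docked board; x: the way the board must slide (about to the robot's right), y across (about away from the robot), z up.
- home (a point): Where the board's origin lies when docked: station x = y = 0, 20 above the worktop. White runner tops are 18 above the worktop, from station x = -214 to +120; free between them from y = -40 to +40 (ground plate top at 8). Four notches 6 deep, 28 long: outer track at x = +72, inner at -72. A bracket with a brass sensor stands 18 mm past the docked board's front edge and does not locate it.
- board: Loose aluminium board on the runners, deck 190 (x) x 146 (y) x 10 mm, 0.65 to 0.9 kg; four black feet below, 20 long, 8 tall, drop into the notches only all together. Origin: centre of deck underside; axes as the station's. Starts at station x = -50 to -110, origin 26 above the worktop; docked: 20, within 4 mm of x = 0. Needs 4 to 8 N to slide; stops dead when the feet drop in.
- board_lip (a point): Middle of the outer face (looking to -x of the board) of the upright red push lip at the rear end of the board, 100 mm from the board's origin; lip 80 wide, 5 thick, from 13 mm below to 13 mm above this point (16 above the deck).
- keeper (a joint): Angle of the keeper, a steel bar turning level about an upright pivot. 0: along the runner, pointing to -x of the station, clear of the board; negative: farther out (to -0.7); grows anticlockwise from above as it swings in over the board's edge; 1.57: square across, at its stop. Starts at -0.5 to 0.15; stays where left; about 2 N at the knob. Passes 2 mm over a docked deck, but is blocked by one not dropped in.
- keeper_pivot (a point): On the keeper's pivot axis at the underside of the bar: station x = 20, y = 97, 32 above the worktop. The bar is 45 long from here, 14 wide, 8 thick (top 40 above the worktop).
- keeper_knob (a point): Half-way up the red upright knob on the bar, on its axis, 36 mm from the pivot axis, 52 above the worktop; knob diameter 16 (12 at the foot), from 40 to 64 above the worktop.
- test_bar_black: Loose black flat dog-bone test bar, 20 x 150 x 4 mm, lying in its nest on the board, between fences 4 mm high; origin at the centre of its underside, on the deck. To stay there.
- test_bar_steel: Loose steel flat dog-bone test bar, 20 x 150 x 4 mm, lying in its nest on the board, between fences 4 mm high; origin at the centre of its underside, on the deck. To stay there.
- test_bar_white: Loose white flat dog-bone test bar, 20 x 150 x 4 mm, lying in its nest on the board, between fences 4 mm high; origin at the centre of its underside, on the deck. To stay there.
- loose_weight_500: Bystander: brass-coloured 500 g standing calibration weight, diameter 38 and height 62 mm; origin at the centre of its underside. To be left alone.
- loose_weight_200: Bystander: brass-coloured 200 g calibration weight, diameter 29 and height 48 mm; origin at the centre of its underside. To be left alone.
- loose_weight_100: Bystander: bright metal 100 g calibration weight, diameter 23 and height 39 mm; origin at the centre of its underside. To be left alone.
- loose_caliper: Bystander: digital caliper lying flat, 66 x 236 x 14 mm; origin at the centre of its underside. To be left alone.
- loose_marker: Bystander: red and white marker pen lying flat beside the station, 17 x 135 x 16 mm; origin at the centre of its underside. To be left alone.
- loose_insert_a: Bystander: serrated steel jaw insert lying past the sensor end of the station, 22 x 60 x 11 mm; origin at the centre of its underside. To be left alone.
- loose_insert_b: Bystander: second serrated steel jaw insert beside the first, 22 x 60 x 11 mm; origin at the centre of its underside. To be left alone.
Mind the look-alikes: they are no part of the job. Of the things that look like the test_bar_black, the larger one is meant.

How it is judged (in metres and radians):
On the way, in this order (a step that is already met when the one before it is completed fails the run):
1. the board has dropped into its notches while the keeper is still open (z of board in the frame of dock below 0.0222 m and x of board in the frame of dock between -0.007 and 0.007 m and angle between board's own z axis and vertical below 0.03 rad and value of joint keeper below 0.6 rad), for 0.2 s.
2. the keeper is turned across the board's edge (value of joint keeper above 1.4 rad), for 0.2 s.
At the end, for the whole second after the job is handed in: The board lies level and at rest in its notches (within 7 mm of home along the runners, within 2.2 mm of home in height), the keeper is turned to more than 1.4 rad (of 1.57), and the three test bars lie on the deck in their nests (within 3.5 mm in height, 12 mm lengthwise) (z of board in the frame of dock below 0.0222 m and x of board in the frame of dock between -0.007 and 0.007 m and angle between board's own z axis and vertical below 0.03 rad and value of joint keeper above 1.4 rad and linear speed of board below 0.01 m/s and z of each of test_bar_black, test_bar_steel, test_bar_white in the frame of board below 0.0135 m and x of test_bar_black in the frame of board between -0.012 and 0.012 m and x of test_bar_steel in the frame of board between -0.012 and 0.012 m and x of test_bar_white in the frame of board between -0.012 and 0.012 m); the robot touches nothing.
It fails at once if the board is lifted off its runners (more than 8 mm above riding height) or tipped (more than 0.12 rad) (z of board in the frame of dock above 0.034 m or angle between board's own z axis and vertical above 0.12 rad).
It fails at once if a test bar is lifted more than 8 mm off the board, or falls from it (z of any of test_bar_black, test_bar_steel, test_bar_white in the frame of board above 0.018 m or z of any of test_bar_black, test_bar_steel, test_bar_white in the frame of board below 0.002 m).
It fails at once if a bystander is moved more than 15 mm (distance of any of loose_weight_500, loose_weight_200, loose_weight_100, loose_caliper, loose_marker, loose_insert_a, loose_insert_b from where it was at the start of the episode above 0.015 m).
It also fails if it takes over 48 s, if anything falls off the work surface, if the arm or the gripper's body presses on something with over 40 N, if the wrist force passes 120 N, or if a joint passes its speed limit or range.

## Working session

There is one attempt and no reset: what is moved stays moved. The work goes in short steps, Python scripts to look and compute and a tool call to move; the robot and the scene stay as the last step left them, time stands still between calls to the robot, and variables do not carry over. Pictures are saved under pics/ and viewed, and the job is handed in when it is done.

Besides the shell and the picture viewer there is one more tool, called after "Emit:" as a command line: name --argument value ..., lists and objects as JSON in quotes. servo_tool: Moves the arm, as the interface text tells. Its arguments: {"type":"object","properties":{"moves":{"type":"array","items":{"type":"array","items":{"type":"array","items":{"type":"number"}}}},"force":{"type":"number"}},"required":["moves"]}

```bash
mkdir -p pics
python3 - <<'E'
from workcell import bot, imaging
import cv2
o=bot.get_obs(); print({k:o[k] for k in ('time','ee_pos','tcp_rot','opening','wrist_force')})
for n in ('scene','top','wrist'):
    cv2.imwrite(f'pics/{n}0.png',imaging.camera(n)); c=imaging.calibration(n); print(n,c)
E
```

```text
{'time': 0.0, 'ee_pos': array([0.22356275, 0.5022611 , 0.23058756]), 'tcp_rot': array([-1.79923625e+02, -4.46240509e-04,  1.56006123e+02]), 'opening': 0.08549161442418647, 'wrist_force': array([-0.30966282, -0.44348449,  0.40804041])}
scene {'fx': 451.3419354134355, 'fy': 451.3419354134355, 'cx': 282.1100754614653, 'cy': 201.2598839872811, 'camera_from_world': array([[ 0.6713837 , -0.74088288, -0.01834364, -0.29255533],
       [-0.50917664, -0.44314535, -0.73780848,  0.3516018 ],
       [ 0.53850077,  0.50469274, -0.67476082,  0.90224956],
       [ 0.        ,  0.        ,  0.        ,  1.        ]])}
top {'fx': 420.1894593143768, 'fy': 420.1894593143768, 'cx': 271.5194826229112, 'cy': 213.19517744469218, 'camera_from_world': array([[-0.01733729, -0.9998399 , -0.00442738,  0.07316289],
       [-0.98289878,  0.0178551 , -0.18327896,  0.49781831],
       [ 0.18332867,  0.0011741 , -0.98305098,  0.98611017],
       [ 0.        ,  0.        ,  0.        ,  1.        ]])}
wrist {'fx': 313.3004455966873, 'fy': 313.3004455966873, 'cx': 279.22452490813004, 'cy': 207.35994408708763, 'camera_from_world': array([[ 0.40525451,  0.91420202, -0.00185684, -0.54916906],
       [ 0.86473467, -0.38266559,  0.32527065, -0.04327503],
       [ 0.29665253, -0.13342307, -0.94561914,  0.38242228],
       [ 0.        ,  0.        ,  0.        ,  1.        ]])}
```

View pics/scene0.png

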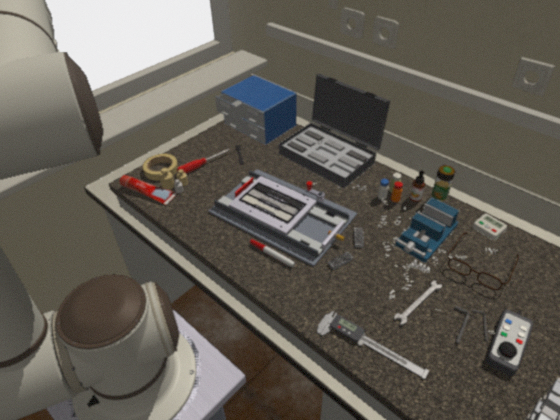

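View pics/top0.png

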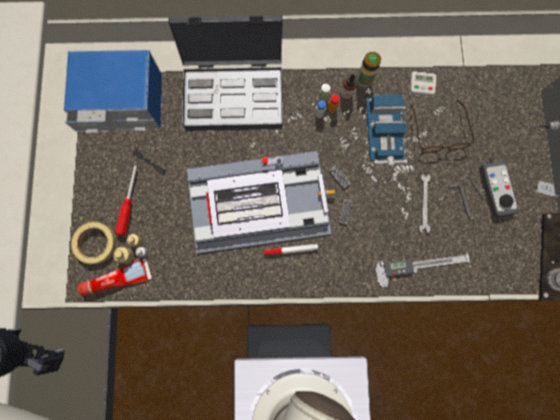

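View pics/wrist0.png

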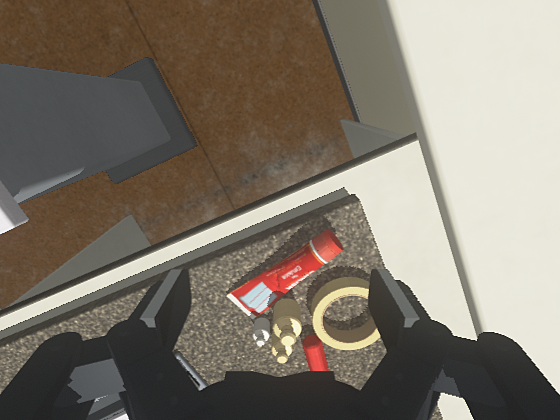

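The station is in the middle of the top view: red lip at about (210,210), keeper knob about (265,161). I'll enlarge both views.

Run:
```python
import cv2
a=cv2.imread('pics/top0.png')[145:255,180:340]; cv2.imwrite('pics/topc.png',cv2.resize(a,None,fx=5,fy=5,interpolation=cv2.INTER_CUBIC))
a=cv2.imread('pics/scene0.png')[165:270,205:365]; cv2.imwrite('pics/scenec.png',cv2.resize(a,None,fx=5,fy=5,interpolation=cv2.INTER_CUBIC))
```

```text
(no output)
```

View pics/topc.png

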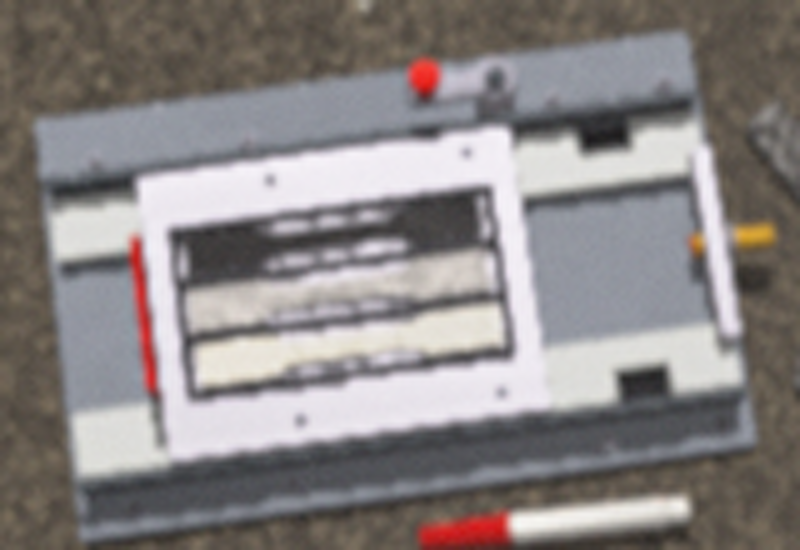

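View pics/scenec.png

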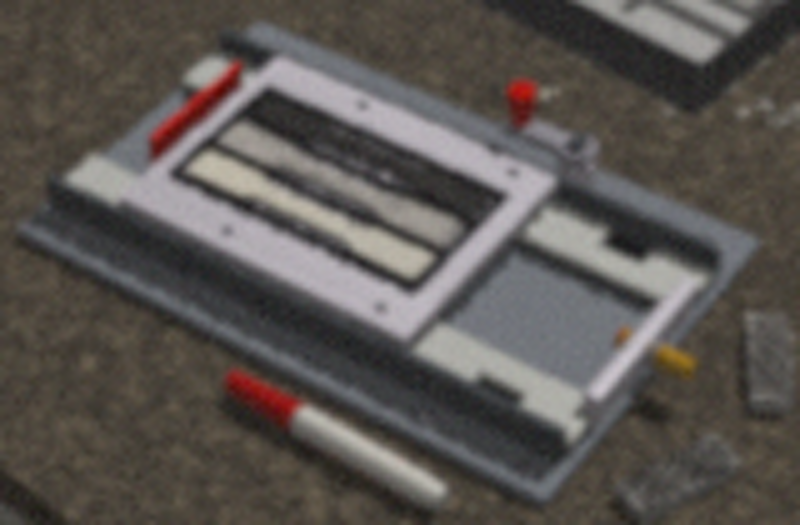

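```bash
cat > h.py <<'E'
import numpy as np, cv2
from workcell import bot, imaging
OFF={'top':(180,145),'scene':(205,165)}
def P(n):
    c=imaging.calibration(n);K=np.array([[c['fx'],0,c['cx']],[0,c['fy'],c['cy']],[0,0,1]]);return K,c['camera_from_world']
def crop(n,p): return (p[0]+.5)/5-.5+OFF[n][0],(p[1]+.5)/5-.5+OFF[n][1]
def onz(n,uv,z):
    K,T=P(n);d=T[:3,:3].T@np.linalg.inv(K)@np.array([*uv,1]);c=-T[:3,:3].T@T[:3,3];return c+d*(z-c[2])/d[2]
def tri(a,b):
    K1,T1=P('top');K2,T2=P('scene')
    X=cv2.triangulatePoints(K1@T1[:3],K2@T2[:3],np.array(a,float).reshape(2,1),np.array(b,float).reshape(2,1));return (X[:3]/X[3]).ravel()
def proj(n,X):
    K,T=P(n);p=K@(T[:3,:3]@X+T[:3,3]);return p[:2]/p[2]
E
python3 - <<'E'
from h import *
np.set_printoptions(precision=4,suppress=True)
t=lambda n,p:crop(n,p)
pl=[onz('top',t('top',p),.008) for p in [(35,120),(690,32),(757,440),(80,540)]]
ps=[onz('scene',t('scene',p),.008) for p in [(262,22),(757,238),(540,500),(18,230)]]
for a,b in zip(pl,ps): print('plate',a,b)
for name,a,b in [('pivot',(497,75),(580,142)),('knobtop',(425,74),(522,90)),('liptop rear-far',(135,238),(238,66)),('liptop near',(150,392),(153,142)),('deck front far',(510,127),(555,180)),('deck front near',(550,408),(405,338)),('deck rear far',(138,180),(278,58)),('rear near',(170,460),(122,200))]:
    print(name,tri(t('top',a),t('scene',b)))
for zz in(.036,):
  print([onz('top',t('top',p),zz) for p in[(138,180),(510,127),(550,408),(170,460)]])
E
```

```text
plate [0.6282 0.2833 0.008 ] [0.6295 0.2788 0.008 ]
plate [ 0.6697 -0.0592  0.008 ] [ 0.6712 -0.0584  0.008 ]
plate [ 0.4536 -0.085   0.008 ] [ 0.4515 -0.0859  0.008 ]
plate [0.4091 0.2564 0.008 ] [0.4097 0.2512 0.008 ]
pivot [0.6389 0.042  0.0406]
knobtop [0.6328 0.0784 0.0619]
liptop rear-far [0.5553 0.2232 0.0492]
liptop near [0.4793 0.2147 0.047 ]
deck front far [0.6124 0.0367 0.0342]
deck front near [0.469  0.0192 0.0349]
deck rear far [0.5888 0.2248 0.0336]
rear near [0.4474 0.2072 0.0306]
[array([0.5874, 0.2249, 0.036 ]), array([0.6116, 0.0369, 0.036 ]), array([0.4675, 0.0203, 0.036 ]), array([0.445 , 0.2076, 0.036 ])]
```

The board is at station x ≈ -74 mm and the keeper at about 0.04 rad. The only push lip is the red one at top px (209,208); the other red items (marker, knob, tube) don't fit the description. Next I shut the fingers and turn the tool so its x axis lies along -x of the station.

Emit:
servo_tool --moves '[[[0,0,0.114,0,0,0,0],[0,0,0.114,0,0,0,0],[0,0,0.114,0,0,0,0],[0,0,0.114,0,0,0,0],[0,0,0.114,0,0,0,0],[0,0,0.114,0,0,0,0],[0,0,0.114,0,0,0,0],[0,0,0.114,0,0,0,0],[0,0,0.114,0,0,0,0]]]' --force 40

```text
time: 0.9
ee_pos: [0.2232, 0.5014, 0.2278]
tcp_rot: [-179.8, 0.3, 94.7]
wrist_force: [-0.2, -0.4, 0.0]
opening: 0.0003
```

Emit:
servo_tool --moves '[[[0,0,0,-2.9,2.6,0,0],[0,0,0,-2.9,2.6,0,0],[0,0,0,-2.9,2.6,0,0],[0,0,0,-2.9,2.6,0,0],[0,0,0,-2.9,2.6,0,0],[0,0,0,-2.9,2.6,0,0],[0,0,0,-2.9,2.6,0,0],[0,0,0,-2.9,2.6,0,0]]]'

```text
time: 1.57
ee_pos: [0.4505, 0.281, 0.2251]
tcp_rot: [-179.6, 0.4, 94.7]
wrist_force: [-0.3, 1.2, -0.0]
opening: 0.0001
```

Emit:
servo_tool --moves '[[[0,0,-0.042,-1.3,2.0,2,0],[0,0,0,-1.2,2.1,3,0],[0,0,0,-1.2,2.1,3,0],[0,0,0,0,0,0,0]]]'

```text
time: 1.9
ee_pos: [0.5237, 0.2425, 0.1432]
tcp_rot: [-179.9, 0.4, 96.8]
wrist_force: [-1.7, -0.3, -1.9]
opening: 0.0002
```

Run:
```python
from h import *
o=bot.get_obs();print(o['ee_pos'],o['tcp_rot'],o['wrist_force'])
for n in('wrist','scene','top'):cv2.imwrite(f'pics/{n}1.png',imaging.camera(n))
O=np.array([.5401,.0498,0]);x=np.array([.1236,-.9923,0]);y=np.array([.9923,.1236,0])
d=o['ee_pos']-O;print('station',d@x,d@y)
for X in ([-.174,0,.052],[-.174,.04,.052],[-.174,-.04,.052]): print(proj('wrist',O+X[0]*x+X[1]*y+np.array([0,0,X[2]])))
```

```text
[0.52368507 0.24245135 0.14323313] [-179.85376674    0.38734956   96.79359652] [-1.7296415  -0.2814808  -1.89865553]
station -0.1931968243731427 0.007523169035035647
[271.75826923 232.46312482]
[319.37365235 232.32285727]
[224.10477773 232.60350464]
```

View pics/wrist1.png

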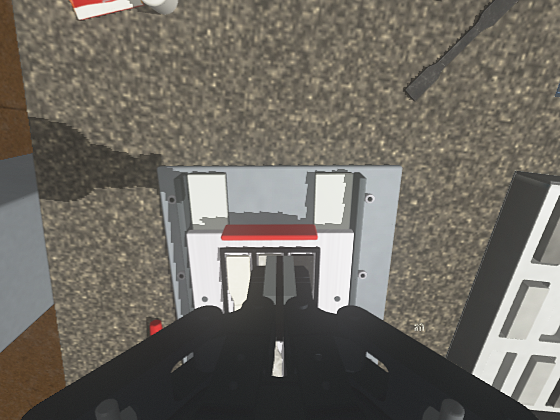

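The lip is at wrist px (222–317, 225–240), roughly where predicted. I back off 12 mm, centre on the lip and go down behind it.

Emit:
servo_tool --moves '[[[0,0,0,1.2,-0.75,0,0],[0,0,0,0,0,0,0],[0,0,0,0,0,3,0],[0,0,0,0,0,3,0],[0,0,0,0,0,2,0],[0,0,0,0,0,0,0]]]'

```text
time: 2.55
ee_pos: [0.5124, 0.2647, 0.0789]
tcp_rot: [178.9, -0.2, 97.4]
wrist_force: [-0.7, -0.7, 0.0]
opening: -0.0001
```

```bash
cat >> h.py <<'E'
O=np.array([.5401,.0498,0]);X=np.array([.1236,-.9923,0]);Y=np.array([.9923,.1236,0])
def st():
    o=bot.get_obs();d=o['ee_pos']-O;print('t',round(o['time'],2),'station mm',np.round([d@X*1e3,d@Y*1e3,d[2]*1e3],1),'rot',np.round(o['tcp_rot'],1),'F st',np.round([o['wrist_force']@X,o['wrist_force']@Y,o['wrist_force'][2]],1))
E
python3 - <<'E'
from h import *
st()
for n in('wrist','scene'):cv2.imwrite(f'pics/{n}2.png',imaging.camera(n))
a=cv2.imread('pics/scene2.png')[120:270,165:365]; cv2.imwrite('pics/scene2c.png',cv2.resize(a,None,fx=4,fy=4,interpolation=cv2.INTER_CUBIC))
E
```

```text
t 2.55 station mm [-216.7   -0.9   78.9] rot [178.9  -0.2  97.4] F st [ 0.6 -0.8  0. ]
```

View pics/scene2c.png

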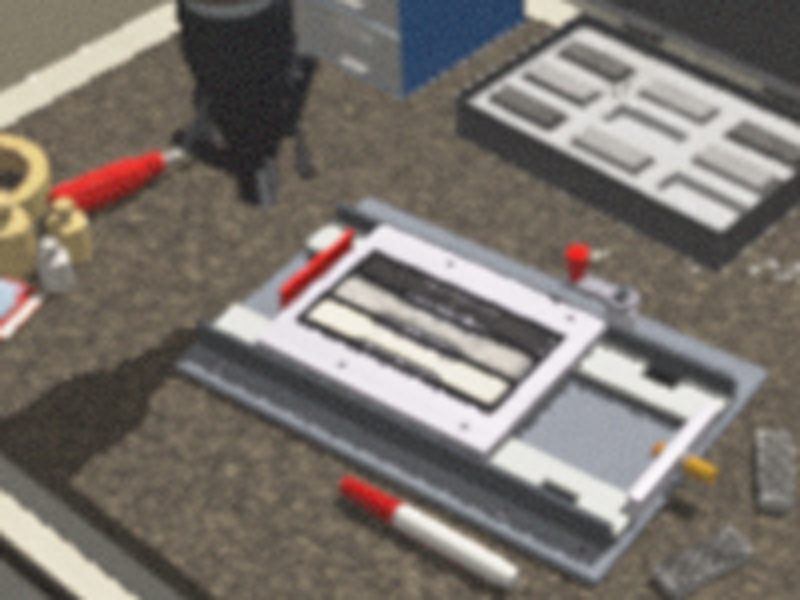

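View pics/wrist2.png

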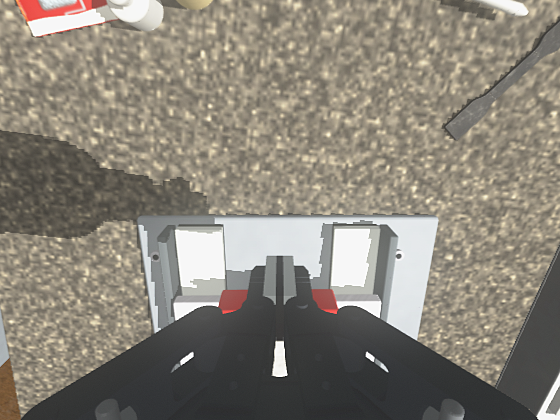

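Clear behind the lip (tips above the end of the plate). Going down to 29 mm.

Emit:
servo_tool --moves '[[[0,0,0,0,0,2.5,0],[0,0,0,0,0,1.5,0],[0,0,0,0,0,0.5,0],[0,0,0,0,0,0,0]]]'

```text
time: 2.98
ee_pos: [0.5181, 0.2694, 0.0471]
tcp_rot: [178.0, -0.5, 97.5]
wrist_force: [0.3, 0.3, 0.3]
opening: -0.0001
```

```bash
python3 -c "
from h import *
st()"
```

```text
t 2.98 station mm [-220.7    5.3   47.1] rot [178.   -0.5  97.5] F st [-0.2  0.3  0.3]
```

Emit:
servo_tool --moves '[[[0.035,-0.009,-0.007,0,-0.5,1.2,0],[0,0,0,0,0,0.6,0],[0,0,0,0,0,0.2,0],[0,0,0,0,0,0,0]]]'

```text
time: 3.32
ee_pos: [0.5163, 0.271, 0.0337]
tcp_rot: [179.5, -0.1, 97.9]
wrist_force: [0.9, -0.7, 0.4]
opening: 0.0002
```

```bash
python3 -c "
from h import *
st()"
```

```text
t 3.32 station mm [-222.5    3.8   33.7] rot [ 1.795e+02 -1.000e-01  9.790e+01] F st [0.8 0.9 0.4]
```

Emit:
servo_tool --moves '[[[0,0,0.012,-0.5,-0.2,0.4,0],[0,0,0,-0.6,-0.2,0.2,0],[0,0,0,-0.6,0,0,0],[0,0,0,-0.6,0,0,0],[0,0,0,-0.5,0,0,0]]]'

```text
time: 3.73
ee_pos: [0.5168, 0.2411, 0.03]
tcp_rot: [179.2, -0.2, 97.2]
wrist_force: [-0.5, 0.4, 0.7]
opening: 0.0001
```

```bash
python3 -c "
from h import *
st()"
```

```text
t 3.73 station mm [-192.7    0.5   30. ] rot [179.2  -0.2  97.2] F st [-0.4 -0.4  0.7]
```

Emit:
servo_tool --moves '[[[0.01,0,0,-0.5,0,0,0],[0,0,0,-0.5,0,0,0],[0,0,0,-0.5,0,0,0],[0,0,0,-0.5,0,0,0],[0,0,0,-0.5,0,0,0],[0,0,0,-0.5,0,0,0]]]'

```text
time: 4.23
ee_pos: [0.5212, 0.2097, 0.0304]
tcp_rot: [179.8, -0.5, 97.2]
wrist_force: [-1.0, 5.4, -0.5]
opening: 0.0001
```

```bash
python3 -c "
from h import *
st()
cv2.imwrite('pics/top3.png',imaging.camera('top'));a=cv2.imread('pics/top3.png')[130:260,170:340]; cv2.imwrite('pics/top3c.png',cv2.resize(a,None,fx=4,fy=4,interpolation=cv2.INTER_CUBIC))
"
```

```text
t 4.23 station mm [-161.1    1.    30.4] rot [179.8  -0.5  97.2] F st [-5.5 -0.3 -0.5]
```

View pics/top3c.png

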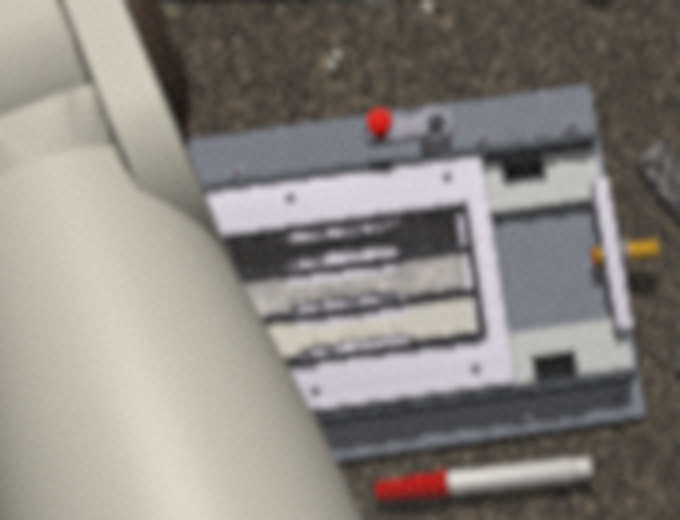

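The board slides at 5.5 N and stays flat. I keep pushing.

Emit:
servo_tool --moves '[[[0,0,0,-0.5,0,0,0],[0,0,0,-0.5,0,0,0],[0,0,0,-0.5,0,0,0],[0,0,0,-0.5,0,0,0],[0,0,0,-0.5,0,0,0],[0,0,0,-0.5,0,0,0],[0,0,0,-0.5,0,0,0]]]'

```text
time: 4.87
ee_pos: [0.5258, 0.1747, 0.0305]
tcp_rot: [179.8, -0.8, 97.4]
wrist_force: [0.2, 4.8, 0.4]
opening: -0.0002
```

```bash
python3 -c "
from h import *
st()"
```

```text
t 4.87 station mm [-125.7    1.3   30.5] rot [179.8  -0.8  97.4] F st [-4.7  0.8  0.4]
```

Emit:
servo_tool --moves '[[[0,-0.01,0,-0.3,0,0,0],[0,0,0,-0.3,0,0,0],[0,0,0,-0.3,0,0,0],[0,0,0,-0.3,0,0,0]]]'

```text
time: 5.2
ee_pos: [0.5273, 0.1621, 0.0303]
tcp_rot: [179.8, -0.2, 97.4]
wrist_force: [-0.0, 3.5, 0.9]
opening: -0.0002
```

```bash
python3 -c "
from h import *
st()"
```

```text
t 5.2 station mm [-113.     1.2   30.3] rot [179.8  -0.2  97.4] F st [-3.5  0.4  0.9]
```

Emit:
servo_tool --moves '[[[0,0,0,-0.3,0,0,0],[0,0,0,-0.3,0,0,0],[0,0,0,-0.3,0,0,0]]]'

```text
time: 5.45
ee_pos: [0.528, 0.1561, 0.0305]
tcp_rot: [179.8, -0.6, 97.5]
wrist_force: [-6.3, 34.0, -0.8]
opening: 0.0001
```

```bash
python3 -c "
from h import *
st()"
```

```text
t 5.45 station mm [-107.     1.1   30.5] rot [179.8  -0.6  97.5] F st [-34.6  -2.   -0.8]
```

A stop at 34 N with the tip at -107 looks like the drop into the notches. I back off and check.

Emit:
servo_tool --moves '[[[0,0,0,0.8,0,0,0],[0,0,0,1.5,0,0,0],[0,0,0,1,0,0,0],[0,0,0,0,0,0,0]]]'

```text
time: 5.78
ee_pos: [0.5236, 0.1884, 0.031]
tcp_rot: [179.8, -0.5, 97.4]
wrist_force: [-0.2, -0.6, 0.4]
opening: -0.0003
```

```bash
python3 -c "
from h import *
st()
for n in('wrist','top','scene'): cv2.imwrite('pics/%s4.png'%n,imaging.camera(n))
a=cv2.imread('pics/top4.png')[145:255,180:340]; cv2.imwrite('pics/top4c.png',cv2.resize(a,None,fx=5,fy=5,interpolation=cv2.INTER_CUBIC))
a=cv2.imread('pics/scene4.png')[165:270,205:365]; cv2.imwrite('pics/scene4c.png',cv2.resize(a,None,fx=5,fy=5,interpolation=cv2.INTER_CUBIC))
"
```

```text
t 5.78 station mm [-139.5    0.8   31. ] rot [179.8  -0.5  97.4] F st [ 0.5 -0.3  0.4]
```

View pics/top4c.png

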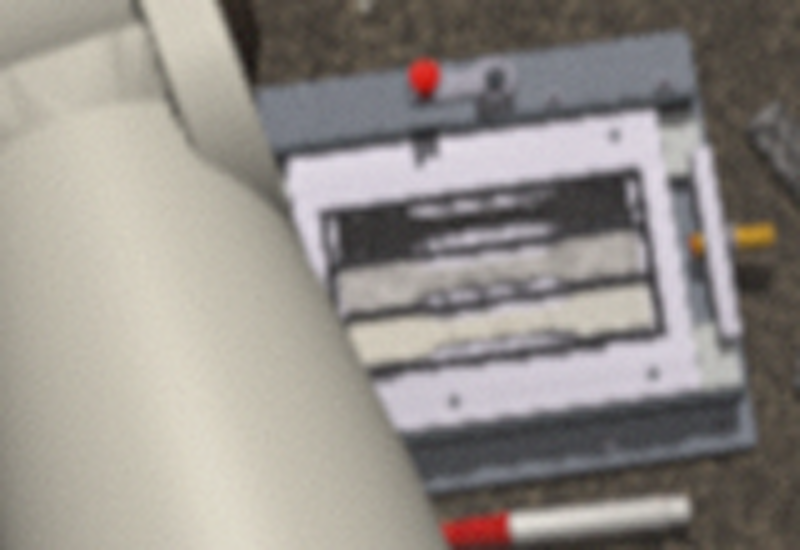

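View pics/scene4c.png

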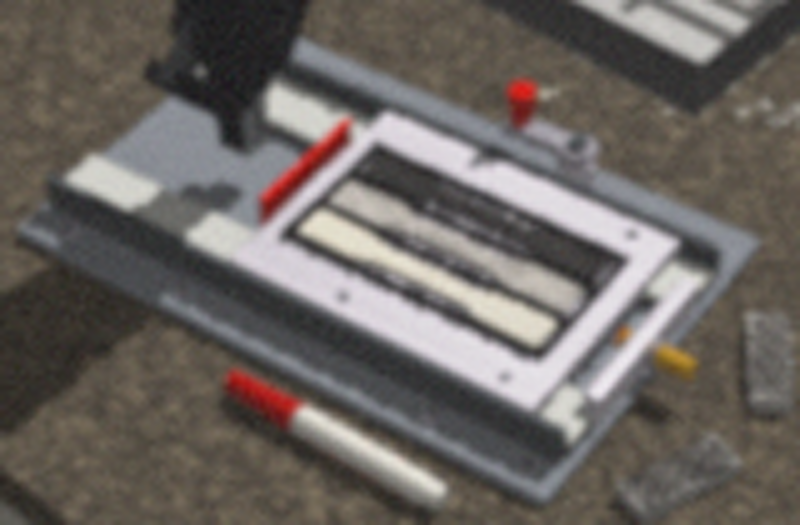

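```bash
python3 -c "
from h import *
for a,b in [((657,112),(682,240)),((700,384),(540,408))]:
    p=tri(crop('top',a),crop('scene',b));d=p-O;print(d@X,d@Y,d[2])
for xx,z in ((.095,.030),(.095,.036),(.085,.036)):
  print(xx,z,[np.round((proj(n,O+xx*X+yy*Y+np.array([0,0,z]))-np.array(OFF[n]))*5+2) for n in('top','scene') for yy in(.073,-.073)])
"
```

```text
0.09917821470753087 0.07020068957261923 0.02961934359132487
0.09884983340699804 -0.0708513731092322 0.02683080885621531
0.095 0.03 [array([651., 104.]), array([697., 384.]), array([674., 235.]), array([526., 404.])]
0.095 0.036 [array([652., 100.]), array([699., 382.]), array([675., 226.]), array([526., 396.])]
0.085 0.036 [array([633., 103.]), array([679., 384.]), array([658., 219.]), array([509., 388.])]
```

The deck has dropped about 6 mm (34 → 28 mm) and its front edge is at station x ≈ 97 mm, so the board is docked. Next I lift off, turn the tool 45° and head for the knob.

Emit:
servo_tool --moves '[[[0,0,0,0,0,-3,0],[0,0,0,0,0,-4,0],[0,0,0,0,0,-4,0],[0,0,0.115,0,0,0,0],[0,0,0.115,0,0,0,0],[0,0,0.115,0,0,0,0],[0,0,0.115,0,0,0,0],[0,0,0.115,0,0,0,0],[0,0,0.115,0,0,0,0],[0,0,0.115,0,0,0,0],[0,0,0,0,0,0,0]]]'

```text
time: 6.85
ee_pos: [0.5242, 0.1771, 0.1462]
tcp_rot: [-180.0, -0.2, 48.7]
wrist_force: [0.5, -1.3, 0.2]
opening: 0.0001
```

```bash
cat >> h.py <<'E'
from scipy.spatial.transform import Rotation as R
def go(x,y,z,yaw):
    o=bot.get_obs();st();Rm=R.from_euler('xyz',o['tcp_rot'],degrees=True)
    t=O+X*x+Y*y+np.array([0,0,z]);print('shift cm',np.round(Rm.inv().apply(t-o['ee_pos'])*100,2))
    print('turn',np.round((Rm.inv()*R.from_euler('xyz',[180,0,yaw],degrees=True)).as_rotvec(),3))
E
python3 -c "
from h import *
go(-.042,.120,.13,52)"
```

```text
t 6.85 station mm [-128.3   -0.   146.2] rot [-180.    -0.2   48.7] F st [1.3 0.3 0.2]
shift cm [ 3.25 14.43  1.62]
turn [-0.001 -0.003 -0.058]
```

Emit:
servo_tool --moves '[[[0,0,-0.05,0.6,2.5,0,0],[0,0,0,0.6,2.8,0,0],[0,0,0,0.6,2.8,0,0],[0,0,0,0.6,2.8,0,0],[0,0,0,0.4,2.0,0,0],[0,0,0,0,0,0,0]]]'

```text
time: 7.35
ee_pos: [0.6468, 0.1128, 0.1464]
tcp_rot: [179.9, -0.1, 53.1]
wrist_force: [0.8, 0.3, -0.3]
opening: -0.0003
```

```bash
python3 -c "
from h import *
go(-.042,.120,.048,52)
for n in('wrist','scene'): cv2.imwrite('pics/%s5.png'%n,imaging.camera(n))
a=cv2.imread('pics/scene5.png')[120:270,205:405]; cv2.imwrite('pics/scene5c.png',cv2.resize(a,None,fx=4,fy=4,interpolation=cv2.INTER_CUBIC))
"
```

```text
t 7.35 station mm [-49.4 113.6 146.4] rot [ 1.799e+02 -1.000e-01  5.310e+01] F st [-0.2  0.9 -0.3]
shift cm [-0.11  0.96  9.84]
turn [ 0.001 -0.002  0.019]
```

View pics/wrist5.png

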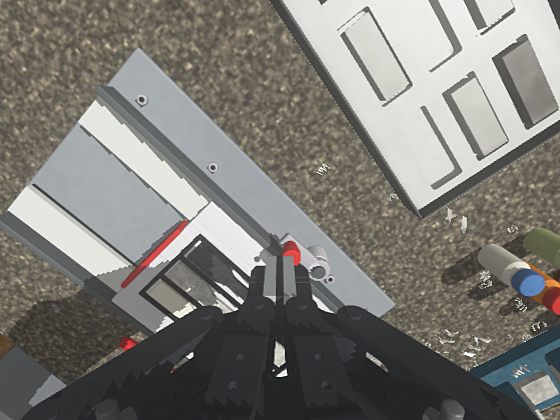

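View pics/scene5c.png

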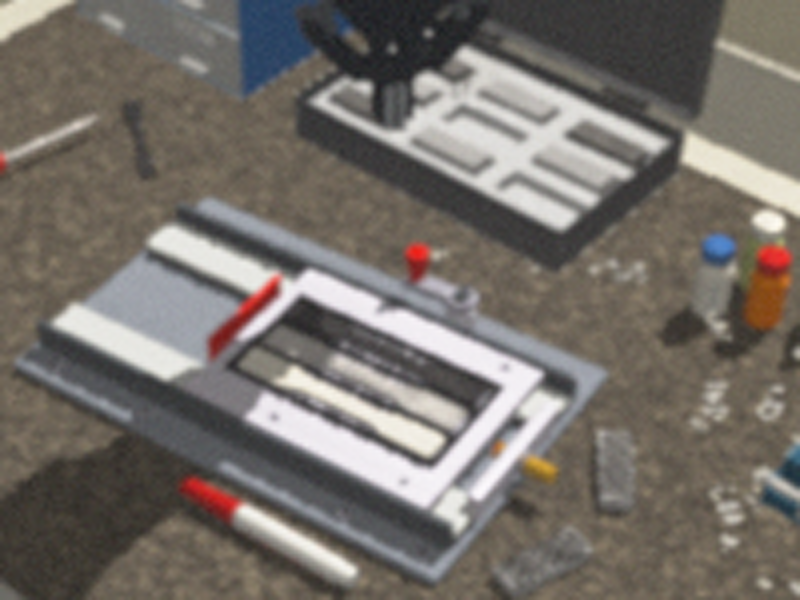

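Emit:
servo_tool --moves '[[[0,0,0.02,0,0.9,1.0,0],[0,0,0,0,0,2.5,0],[0,0,0,0,0,2,0],[0,0,0,0,0,0,0]]]'

```text
time: 7.78
ee_pos: [0.6512, 0.109, 0.0905]
tcp_rot: [179.9, -0.2, 52.1]
wrist_force: [-1.4, -0.3, -1.2]
opening: -0.0001
```

```bash
python3 -c "
from h import *
go(-.042,.120,.048,52)"
```

```text
t 7.78 station mm [-45.  117.6  90.5] rot [179.9  -0.2  52.1] F st [ 0.1 -1.5 -1.2]
shift cm [-0.06  0.38  4.25]
turn [ 0.002 -0.004  0.002]
```

Emit:
servo_tool --moves '[[[0,0,0,0,0.4,1.7,0],[0,0,0,0,0,1.6,0],[0,0,0,0,0,0.8,0],[0,0,0,0,0,0,0]]]'

```text
time: 8.12
ee_pos: [0.653, 0.1073, 0.0497]
tcp_rot: [179.9, -0.2, 52.3]
wrist_force: [0.2, 0.2, 0.5]
opening: 0.0003
```

```bash
python3 -c "
from h import *
go(-.034,.112,.048,52)
for n in('wrist','scene'): cv2.imwrite('pics/%s6.png'%n,imaging.camera(n))
a=cv2.imread('pics/scene6.png')[150:250,245:365]; a=cv2.resize(a,None,fx=4,fy=4,interpolation=cv2.INTER_CUBIC)
b=cv2.imread('pics/wrist6.png')[180:380,180:380];b=cv2.resize(b,(400,400));
import numpy as np
cv2.imwrite('pics/c6.png',np.hstack([a[:400],b[:400]])[:, :880][:, ::1] if 0 else cv2.resize(np.hstack([a,b]),(792,360)))
"
```

```text
t 8.12 station mm [-43.1 119.2  49.7] rot [179.9  -0.2  52.3] F st [-0.1  0.2  0.5]
shift cm [-1.15  0.14  0.17]
turn [ 0.002 -0.004  0.005]
```

View pics/c6.png

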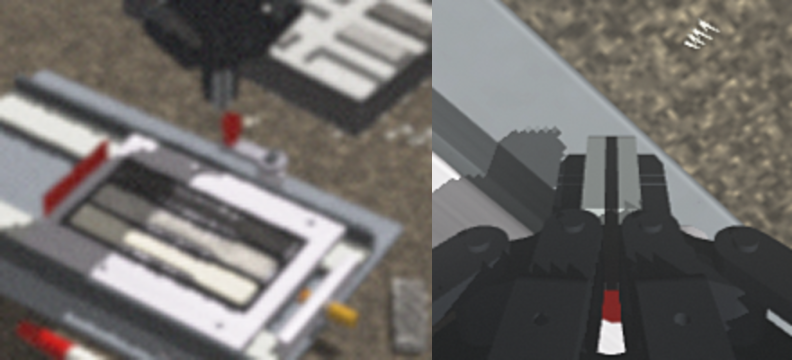

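Fingertips stand outside the knob (scene crop, knob at (232,127)). I move to contact and begin the arc.

Emit:
servo_tool --moves '[[[0,0,0,-0.6,0.15,0.15,0],[0,0,0,-0.5,0,0,0],[0,0,0,-0.5,-0.4,0,0],[0,0,0,-0.5,-0.25,0,0],[0,0,0,-0.5,-0.2,0,0],[0,0,0,-0.5,-0.1,0,0]]]'

```text
time: 8.72
ee_pos: [0.6282, 0.0906, 0.0544]
tcp_rot: [179.8, -0.9, 52.5]
wrist_force: [0.1, 4.7, -1.6]
opening: -0.0001
```

```bash
python3 -c "
from h import *
go(.0065,.0745,.048,52)
for n in('top','scene'): cv2.imwrite('pics/%s7.png'%n,imaging.camera(n))
a=cv2.imread('pics/scene7.png')[150:250,245:365]; a=cv2.resize(a,None,fx=4,fy=4,interpolation=cv2.INTER_CUBIC)
cv2.imwrite('pics/c7.png',a)
"
```

```text
t 8.72 station mm [-29.6  92.4  54.4] rot [179.8  -0.9  52.5] F st [-4.6  0.7 -1.6]
shift cm [-3.84  1.25  0.58]
turn [ 0.003 -0.016  0.008]
```

View pics/c7.png

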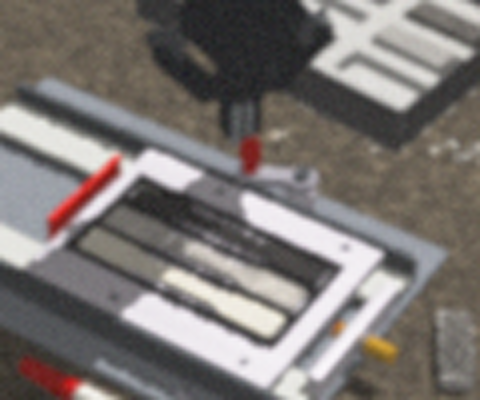

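```bash
python3 -c "
from h import *
def kn(u,v):
    p=onz('scene',(u,v),.062)-O;k=np.array([p@X,p@Y])*1e3;r=k-[20,97];print(k,np.hypot(*r),np.arctan2(-r[1],-r[0]))
kn(245+62.3,150+35)
o=(205,165);kn(205+522/5,165+90/5)
"
```

```text
[-14.76508265  85.09683993] 36.74637657254741 0.3298778323087451
[-14.56098179  95.43350685] 34.59646460134531 0.04529448115208745
```

```bash
python3 -c "
import cv2
a=cv2.imread('pics/top7.png')[130:230,200:320]; cv2.imwrite('pics/top7c.png',cv2.resize(a,None,fx=5,fy=5,interpolation=cv2.INTER_CUBIC))"
```

```text
(no output)
```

View pics/top7c.png

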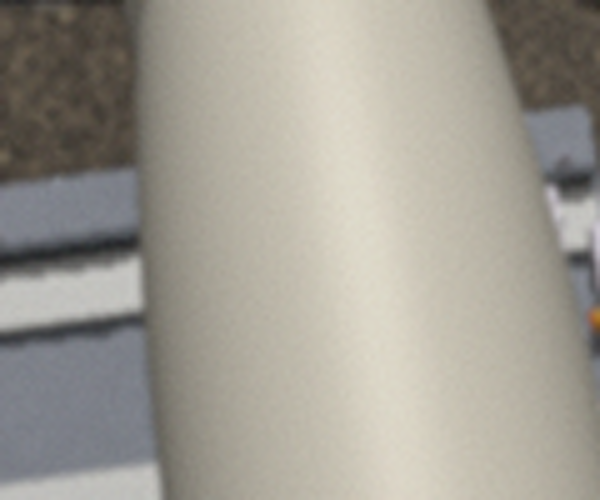

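Emit:
servo_tool --moves '[[[0,-0.016,0,-0.5,0.05,0.4,0],[0,0,0,-0.5,0.1,0.3,0],[0,0,0,-0.5,0.05,0.1,0],[0,0,0,-0.5,0.05,0.1,0]]]'

```text
time: 9.15
ee_pos: [0.6184, 0.0723, 0.047]
tcp_rot: [179.6, -0.1, 52.5]
wrist_force: [0.9, 2.1, 1.0]
opening: 0.0002
```

```bash
python3 -c "
from h import *
go(.009,.072,.048,52)
cv2.imwrite('pics/scene8.png',imaging.camera('scene'))
a=cv2.imread('pics/scene8.png')[150:250,245:365]; a=cv2.resize(a,None,fx=5,fy=5,interpolation=cv2.INTER_CUBIC)
cv2.imwrite('pics/c8.png',a)
"
```

```text
t 9.15 station mm [-12.6  80.4  47. ] rot [ 1.796e+02 -1.000e-01  5.250e+01] F st [-2.   1.2  1. ]
shift cm [-2.13  0.92 -0.1 ]
turn [ 0.007 -0.001  0.009]
```

View pics/c8.png

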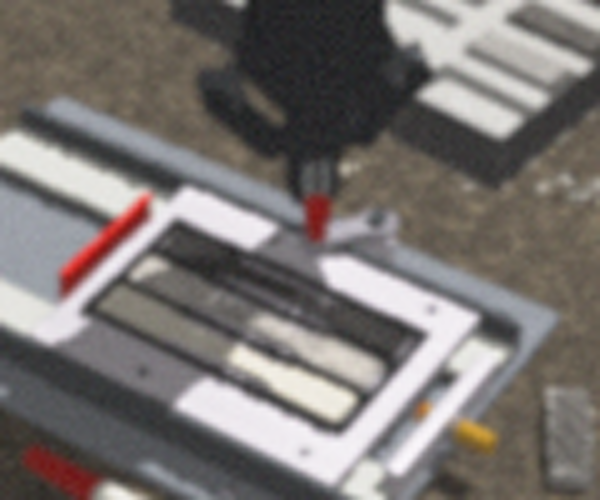

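Emit:
servo_tool --moves '[[[0,0,0,-0.5,0.1,0,0],[0,0,0,-0.5,0.2,0,0],[0,0,0,-0.5,0.25,0,0],[0,0,0,-0.4,0.3,0,0]]]'

```text
time: 9.53
ee_pos: [0.6124, 0.052, 0.0465]
tcp_rot: [179.9, -0.3, 52.6]
wrist_force: [2.2, 39.8, -0.8]
opening: 0.0002
```

```bash
python3 -c "
from h import *
go(.009,.072,.048,52)
cv2.imwrite('pics/scene9.png',imaging.camera('scene'))
a=cv2.imread('pics/scene9.png')[150:250,245:365]; a=cv2.resize(a,None,fx=5,fy=5,interpolation=cv2.INTER_CUBIC)
cv2.imwrite('pics/c9.png',a)
"
```

```text
t 9.53 station mm [ 6.8 72.  46.5] rot [179.9  -0.3  52.6] F st [-39.2   7.1  -0.8]
shift cm [-0.16  0.16 -0.15]
turn [ 0.002 -0.006  0.01 ]
```

View pics/c9.png

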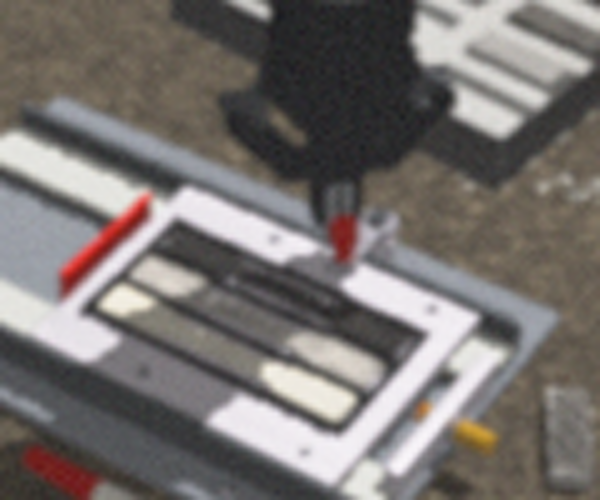

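39 N suggests the stop. I back off and measure the keeper angle.

Emit:
servo_tool --moves '[[[0,0,0,0.6,0,0,0],[0,0,0,1.5,0,0,0],[0,0,0,1.2,0,0,0],[0,0,0,0,0,-3,0],[0,0,0,0,0,-4,0],[0,0,0,0,0,-4,0],[0,0,0,2,-2,-3,0],[0,0,0,0,0,0,0]]]'

```text
time: 10.25
ee_pos: [0.6268, 0.1032, 0.1874]
tcp_rot: [-179.7, 0.2, 52.3]
wrist_force: [1.6, 0.4, 0.3]
opening: 0.0
```

```bash
python3 -c "
from h import *
st()
for n in('wrist','scene','top'):cv2.imwrite('pics/%s10.png'%n,imaging.camera(n))
c=imaging.calibration('wrist');np.save('w10.npy',c['camera_from_world'])
a=cv2.imread('pics/scene10.png')[150:250,245:365]; a=cv2.resize(a,None,fx=5,fy=5,interpolation=cv2.INTER_CUBIC)
cv2.imwrite('pics/c10.png',a)
"
```

```text
t 10.25 station mm [-42.3  92.6 187.4] rot [-179.7    0.2   52.3] F st [-0.2  1.7  0.3]
```

View pics/c10.png

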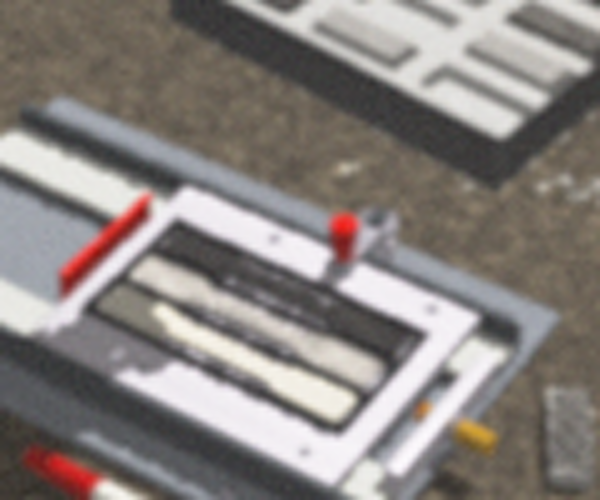

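View pics/wrist10.png

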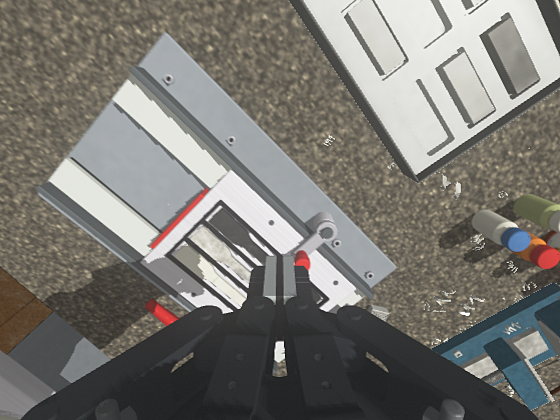

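View pics/top10.png

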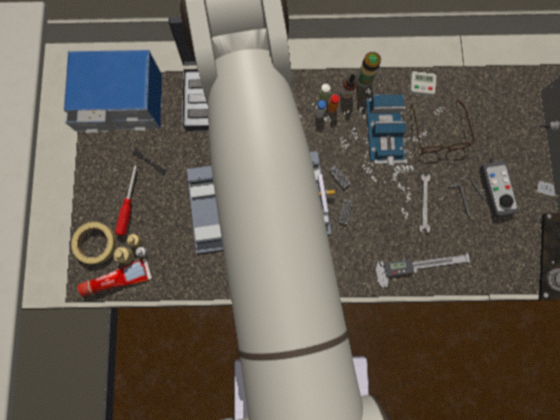

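```bash
python3 -c "
from h import *
def kn(u,v):
    p=onz('scene',(u,v),.064)-O;k=np.array([p@X,p@Y])*1e3;r=k-[20,97];print(k,np.hypot(*r),np.arctan2(-r[1],-r[0]))
for u,v in((344,220),(345,219),(343,222)): kn(245+u/5,150+v/5)
# predicted crop pixels of knob top for angles
for th in (1.2,1.3,1.4,1.5,1.57):
    p=O+X*(.020-.036*np.cos(th))+Y*(.097-.036*np.sin(th))+np.array([0,0,.064]);print(th,(proj('scene',p)-[245,150])*5+2,'foot',(proj('scene',p-[0,0,.024])-[245,150])*5+2,proj('wrist',p))
# wrist: bar line direction
pv=O+X*.02+Y*.097+np.array([0,0,.04]);print('pivot',proj('wrist',pv),(proj('scene',pv)-[245,150])*5+2)
"
python3 -c "
import cv2
a=cv2.imread('pics/wrist10.png')[190:300,240:380];cv2.imwrite('pics/w10c.png',cv2.resize(a,None,fx=5,fy=5,interpolation=cv2.INTER_CUBIC))"
```

```text
[20.84120324 61.61273247] 35.39726438491777 1.5945632040865174
[20.85540344 62.59095708] 34.41967387521254 1.5956510515247804
[21.25410683 59.95559014] 37.06563214017534 1.6046375475431687
1.2 [325.83560493 210.54188098] foot [324.81942434 243.76479173] [294.70447765 253.38638671]
1.3 [330.08524303 214.0482149 ] foot [329.01103997 247.28336503] [296.36431728 256.49027649]
1.4 [334.85012808 217.27725521] foot [333.71102172 250.5238724 ] [298.35222498 259.40609049]
1.5 [340.08301483 220.19388111] foot [338.87276378 253.4511074 ] [300.64642351 262.10872014]
1.57 [343.99641921 222.03234759] foot [342.73303862 255.29644829] [302.42185842 263.86141887]
pivot [327.58911234 228.95481244] [377.72548334 218.68935135]
```

View pics/w10c.png

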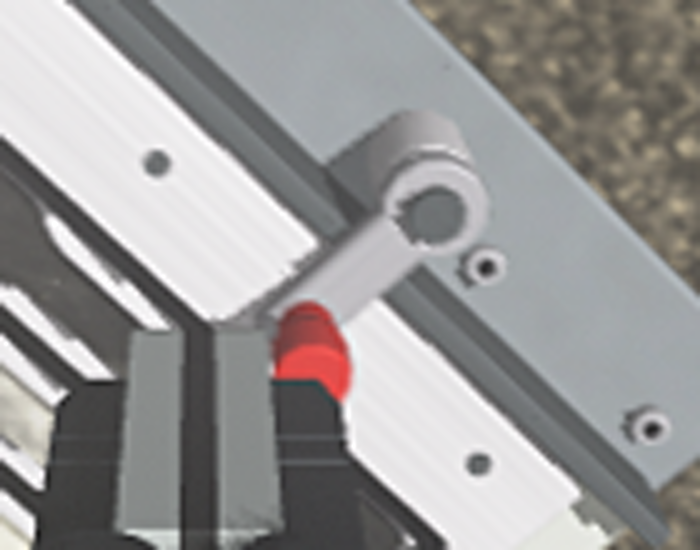

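The scene view gives the keeper at about 1.57–1.6 rad. In the wrist crop the bar stands square across the deck edge (knob at (312,350), pivot at (435,215)). The bars lie in their nests and the arm is clear. Handing in.

```bash
python3 -c "
from workcell import bot
print(bot.job_done())"
```

```text
the job is handed in; nothing more can be done
None
```

I pushed the board by its red lip at about 5 N until it stopped dead, then swung the keeper round with the red knob until it met its stop, and handed the job in at about 10.3 s. The hand-in gave no verdict.

- **Board:** after docking, the two front corners triangulated to heights of about 30 and 27 mm, about 6 mm lower than before. The front edge measured 3–4 mm past nominal, but this camera measurement is only good to a few millimetres. The board stopped dead at 34 N with the keeper still open at about 0.04 rad. I did not measure the board again after turning the keeper.
- **Keeper:** after backing off, the scene view put it at about 1.57–1.6 rad. The wrist view showed the bar square across the deck edge. The final push against its stop reached about 39 N on the fingertips.
- **Rest of the scene:** in the last pictures the three test bars were lying in their nests and I saw no bystander out of place. The top view was partly hidden by the arm. The gripper was clear of everything, 187 mm above the worktop.
- **Disagreement:** the fingertips rose about 6 mm during the first part of the knob push. I corrected that before continuing.

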